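Set a stick of wood on the cut-off board for sawing

ROBOT

A 6-joint arm with a two-finger parallel gripper is mounted at the origin on a cart in front of the work surface, level with it; the furniture and walls round the work are solid. World frame = base frame: x ahead of the robot, y to its left, z up, the work surface at z = 0. Lengths are in m, angles in rad, forces in N, time in s.
With the tool pointing down it reaches from about 0.225 to 0.875 m from the base axis. Payload 3.4 kg.
Tool frame: the origin (TCP) lies on the centre line of the jaws, within the pads' length; the fingertips stand 22 mm ahead of it and the grasp point (between the pads) lies 3 mm ahead of it; z points along the fingers, y is the line along which they close (so a half turn about z gives the same grasp; the last joint's range is limited). The gripper opens to 85 mm and grips with 20 to 120 N. Pads are 22 mm wide; open, the fingers measure 114 mm over their backs; the gripper's body (76 mm by 85 mm) begins 54 mm behind the grasp point. The pads swing forward as they close: fully open they stand 13 mm farther back than shut.
Start: joints at [1.214, 0.276, 1.505, -0, 1.361, -0.121], TCP at [0.134, 0.559, 0.233] pointing down, gripper open.
Joint ranges: [-2.89, 2.89], [-0.75, 2.08], [0.22, 2.7], [-1.18, 4.32], [0.11, 2.71], [-2.7, 2.7]. Speed limits (rad/s): [2.57, 2.57, 3.14, 3.14, 3.14, 3.14].

INTERFACE

Orientations are given as a unit quaternion [w, x, y, z].
In Python, from rig import readout, optics, ticket gives the robot as it stands. The module is installed in compiled form; this text tells all that it offers.
- The arm moves only by the shell command python3 -m handwheel 'ROWS' [OPENING] [FORCE]. ROWS is a JSON object with one list for each field, all of the same length, 1 to 5, a row being the entries at one place: tx, ty, tz (the shift in m), rz (a turn about the tool's z in rad); each row shifts and turns the commanded pose from where the row before left it, along the tool's axes as they then stand; what a row does not reach is not made up. A row lasts 1/12 s, in which the tool goes at most 0.0417 m and 0.125 rad, less where a joint would pass 70% of its speed; a pose out of reach is approached as far as the arm can. OPENING is the finger opening in m, set as the command begins (- or left out keeps the last). The fingers move at their own pace and stop on an object; FORCE is the grip in N (left out, the last holds). Time passes only in rows, so rows that do not move let the fingers close. It prints the time, the measured TCP pose, the force, the opening and the grip force at its end. Input that does not fit is refused with a message, and nothing moves.
- readout.get_state(): the state, without advancing time (a new reading comes with each control period).
- optics.get_image(name): name is "scene" or "side" or "wrist"; returns a dict with "img" (384x512x3 uint8, red, green, blue), "camera_matrix" (3x3 intrinsics, pixels), "T" (4x4, takes a point from camera to world coordinates); the wrist camera has in their place "hand_eye" (4x4, takes a point from camera to tool coordinates, whose origin is the TCP and whose axes are the flange's). Camera axes: x right, y down, z forward; pixel columns grow to the right and rows downward; lengths in m; the calibration is good to about 2 mm. A picture is of the moment at which its call begins: read the wrist's pose just before it. There is no depth.
- ticket.sign_off(): hands the job in; it is judged then, once.
The state is a dict: "clock": time; "qpos": joint angles; "qd": joint speeds; "effort": joint torques, N m; "position": TCP position; "ee_rot": TCP orientation; "contact_force": force on the tool from outside, world axes, zero at the start; "moment": the same for the moment, N m; "width": finger opening in m; "gripper_force": force on a finger pad.
Only numpy, scipy, OpenCV 4.12 (cv2) and the standard library are available. Lean on these libraries where they do the work, as an engineer would, in place of code of your own. Each camera call takes 0.05 s, during which the arm holds its last target. There are 200 camera calls.

TASK

Get the cut-off board ready for a saw cut, only by pushing with the fingers: first push the raised metal flip stop over so that it drops down in front of the fence, then push the standing stick of wood near its top so that it topples freely toward the stop and lands on the pale strip along the fence. Then push it snug against the fence and endwise up against the stop, and leave it lying there. Do not grip, lift, carry or lower the stick by hand, tip it where it stands, and leave the other loose things where they are.

Things in the scene. Friction and masses are not known exactly. Their poses are not given: they have to be found in the camera images.
- cutoff_board: Wooden cut-off board (sawing jig) screwed to the bench, 150 x 300 mm, bed 18 mm thick. Origin: centre of its underside, on the bench top; x across it toward the fence (away from the robot), y along the fence toward the flip stop, z up. The pale plywood strip let flush into the bed lies from the fence face (x = +35 mm) to x = -35 mm, over the whole length.
- fence_top (a point): Middle of the top of the fence, which runs the board's whole length: board frame x = 46, y = 0, z = 63 mm. The fence face toward the robot is at x = +35 mm, its back at x = +57 mm. A 3 mm saw slot is at y = +14 mm. A fixed bracket with the stop's hinge and a small black knob stands on it from y = 72 to 136 mm, up to z = 87 mm.
- flip_stop (a joint): Hinge of the aluminium flip stop (rad), axis along the fence. 0: down, leg hanging in front of the fence face, blocking the way along the bed. It starts raised at 2.50 to 2.72, leaning back past its balance point (about 2.4; end stop 2.75), held by its weight and a little friction. Pushed toward the robot (board -x) below 1.8 it falls to 0 by itself within a second.
- stop_hinge (a point): Hinge axis of the flip stop: board frame x = 46, y = 120, z = 80 mm. The arm is L-shaped, 12 mm thick along the fence: a 40 mm neck, then a 28 mm wide leg at right angles, ending 56 mm from the neck's centre line. Down, the leg covers x = +2 to +30, z = 24 to 86 mm of the board; raised, the leg stands up, its end about 65 mm above the hinge.
- stop_leg_end (a point): Middle of the free end of the flip stop's leg: the highest part when raised, 6 mm above the bed when down. The leg is 28 mm wide across the board and 12 mm thick along the fence.
- corner (a point): The point on the bed where the fence face meets the plane of the stop's face (the face toward the stick) when the stop is down: board frame x = 35, y = 114, z = 18 mm. Axes as the board's.
- stick: The sawn stick to be laid in place, 32 x 32 x 160 mm, about 0.1 kg, standing on its end on the strip, 6 to 18 mm clear of the fence and nearly square to it. Origin: middle of the long face that looks toward the stop (the underside once toppled); y runs along its length to the top end, z away from the stop while it stands (up once toppled), x across the board.
- stick_top (a point): Centre of the stick's upper end face (the end that must meet the stop).
- stick_foot (a point): Centre of the stick's lower end face, on which it stands at first.
- glue_bottle: Bystander: cream glue bottle, 62 mm across, 190 mm tall, standing beyond the board. Origin under its centre.
- tape_measure: Bystander: yellow tape measure, 38 x 102 x 65 mm, between the robot and the board. Origin under its centre.
- offcut_2: Bystander: wooden offcut, 60 x 85 x 30 mm, lying beyond the stop's end of the board. Origin under its centre.
- brush: Bystander: dusting brush, 42 x 192 x 15 mm, lying behind the fence. Origin under its centre.
- pencil: Bystander: red flat carpenter's pencil, 12 x 158 x 8 mm, lying beyond the vice. Origin under its centre.
- bench_vice: Obstacle only: the heavy vice fixed to the bench at the left of the board, 0.5 m long along y. Its jaws at the far left reach 0.27 m above the bench, its square beam, whose end comes nearest the board, 0.20 m. Origin: on its axis, 80 mm below the bench top, 0.27 m left of the beam's end.

How it is judged:
On the way, in this order (a step that is already met when the one before it is completed fails the run):
1. the flip stop is down while the stick still stands (value of joint flip_stop below 0.08 rad and angle between stick's own y axis and vertical below 0.15 rad), for 0.2 s.
2. the stick has toppled toward the stop and lies flat on the strip (angle between stick's own z axis and vertical below 0.1 rad and angle between the y axis of stick and the y axis of cutoff_board, either way round below 0.25 rad and z of each of stick_top, stick_foot in the frame of cutoff_board below 0.04 m and x of each of stick_top, stick_foot in the frame of cutoff_board above -0.025 m and y of stick_top in the frame of cutoff_board above 0 m and y of stick_foot in the frame of cutoff_board below 0 m), for 0.2 s.
At the end, for the whole second after the job is handed in: The flip stop is down (within 0.08 rad); the stick lies flat on the bed at rest, both its ends within 3.5 mm of the fence face and its former top end within 3.5 mm of the stop's face (value of joint flip_stop below 0.08 rad and angle between stick's own z axis and vertical below 0.05 rad and z of each of stick_top, stick_foot in the frame of cutoff_board below 0.037 m and x of each of stick_top, stick_foot in the frame of corner above -0.0195 m and y of stick_top in the frame of corner between -0.0035 and 0.003 m and linear speed of stick below 0.01 m/s); the robot touches nothing.
It fails at once if the stick is lifted: the centre of its foot end rises more than 30 mm above the bed (16 mm is lying flat) (z of stick_foot in the frame of cutoff_board above 0.048 m).
It fails at once if the fingers hold the stick on its way down or raise it again: they touch it while it leans between 0.8 and 1.35 rad from upright (angle between stick's own y axis and vertical between 0.8 and 1.35 rad and contact force between the fingers and stick above 0.3 N).
It fails at once if the stick is carried or shifted upright by more than 40 mm instead of toppled where it stands (angle between stick's own y axis and vertical below 0.4 rad and distance of stick_foot from where it was at the start of the episode above 0.04 m).
It fails at once if a loose bystander is moved more than 25 mm (distance of any of glue_bottle, tape_measure, offcut_2, brush, pencil from where it was at the start of the episode above 0.025 m).
It also fails if it takes over 64 s, if anything falls off the work surface, if the arm or the gripper's body presses on something with over 40 N, if the wrist force passes 120 N, or if a joint passes its speed limit or range.

## Working session

There is one attempt and no reset: what is moved stays moved. The work goes in short steps, Python scripts to look and compute and a shell command to move; the robot and the scene stay as the last step left them, time stands still between calls to the robot, and variables do not carry over. Pictures are saved under pics/ and viewed, at most 10 in all, crops included, and the job is handed in when it is done.

```bash
mkdir -p pics; python3 - <<'E'
from rig import readout, optics
import cv2, numpy as np
s=readout.get_state(); print(s['position'],s['ee_rot'],s['clock'])
for n in ['scene','side']:
    d=optics.get_image(n); cv2.imwrite(f'pics/{n}.png',cv2.resize(d['img'][:,:,::-1],(800,600),interpolation=cv2.INTER_CUBIC))
    np.savez(f'{n}.npz',K=d['camera_matrix'],T=d['T'],img=d['img']); print(d['camera_matrix'],np.round(d['T'],3))
E
```

```text
[0.13417832 0.55860223 0.23225064] [-2.13585548e-04  1.17641128e-01  9.93055771e-01 -8.69415350e-04] 0.0
[[390.23167746   0.         254.73115239]
 [  0.         390.23167746 191.24001328]
 [  0.           0.           1.        ]] [[-0.73   0.558 -0.395  0.997]
 [ 0.683  0.606 -0.407  0.53 ]
 [ 0.013 -0.567 -0.823  1.022]
 [ 0.     0.     0.     1.   ]]
[[458.2776362    0.         262.49000185]
 [  0.         458.2776362  198.72293569]
 [  0.           0.           1.        ]] [[-0.493  0.578 -0.65   1.317]
 [ 0.87   0.323 -0.373  0.5  ]
 [-0.006 -0.749 -0.662  0.901]
 [ 0.     0.     0.     1.   ]]
```

View pics/scene.png

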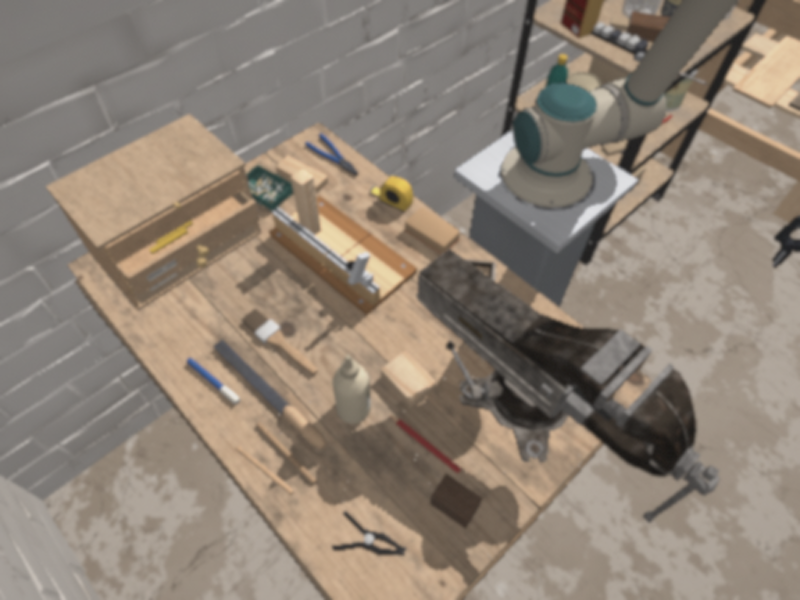

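View pics/side.png

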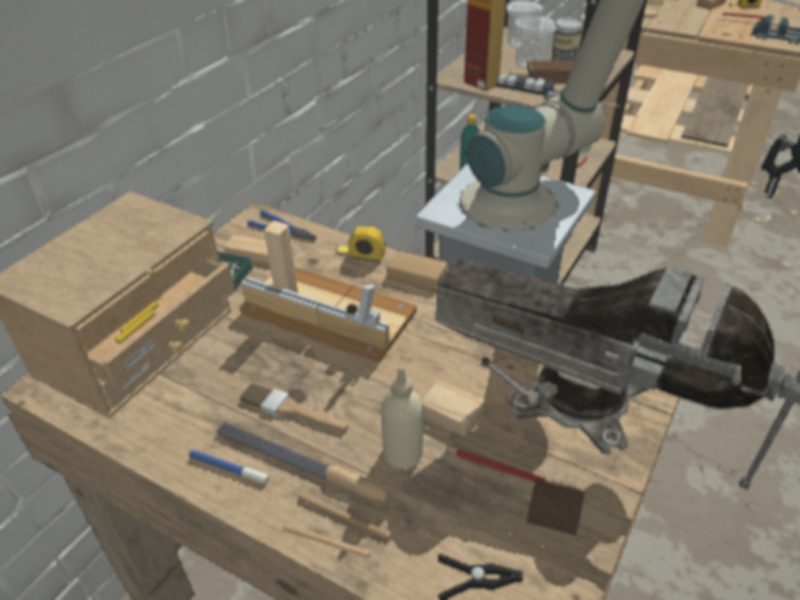

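The scene picture shows the board at about (345,245), the standing stick at about (306,200) and the raised stop at about (360,268). In the side picture the stick is at (282,258) and the stop at (367,303). I'll enlarge both.

```bash
python3 - <<'E'
import cv2, numpy as np
for n,(x,y) in {'scene':(160,100),'side':(145,132)}.items():
    im=np.load(f'{n}.npz')['img'][y:y+105,x:x+133,::-1]
    im=cv2.resize(im,(798,630),interpolation=cv2.INTER_CUBIC)[:600]
    for k in range(0,133,10): cv2.putText(im,str(x+k),(k*6,8),0,.3,(0,0,255)); cv2.line(im,(k*6,10),(k*6,600),(0,0,255) if 0 else (90,90,90),1) if k%20==0 else 0
    for k in range(0,100,10): cv2.putText(im,str(y+k),(0,k*6+4),0,.3,(0,0,255)); cv2.line(im,(0,k*6),(798,k*6),(90,90,90),1) if k%20==0 else 0
    cv2.imwrite(f'pics/{n}_c.png',im)
E
```

```text
(no output)
```

View pics/scene_c.png

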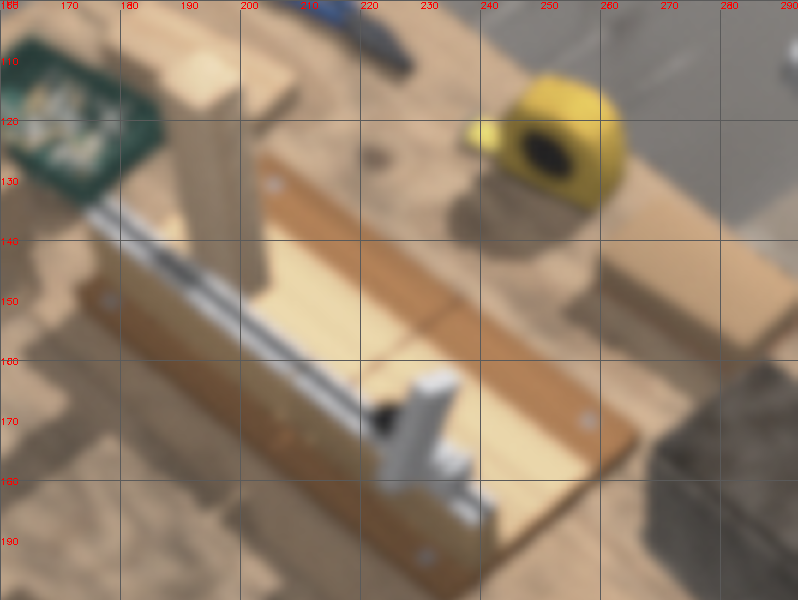

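View pics/side_c.png

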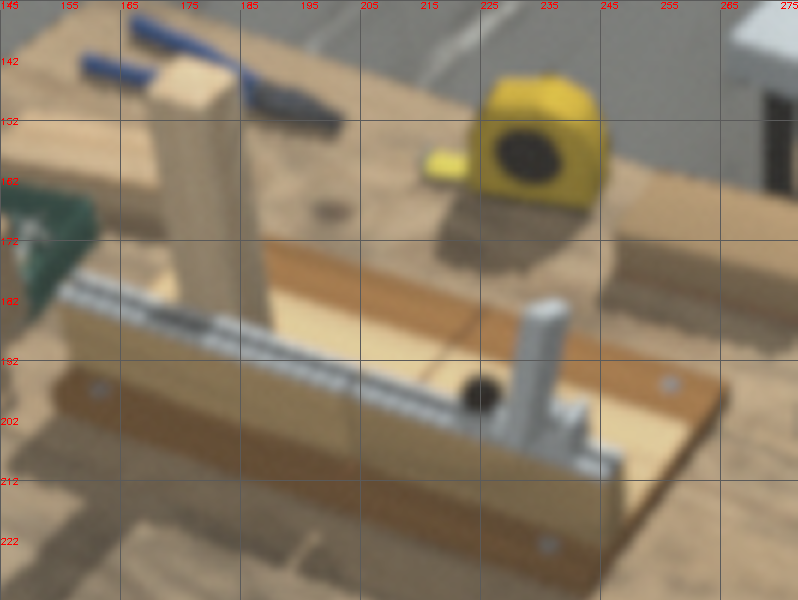

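Enlarged crops. In the scene image (source pixels), the bed corners are about (266.7,172), (204.2,125.5), (235,199) and (173,148.5), with the stick top near (193,113) and the leg end near (233,163). In the side image, the stick top is near (177,145) and the leg end near (237,183). Next I'll fit the poses.

```bash
cat > fit.py <<'E'
import numpy as np
from scipy.optimize import least_squares
C={n:np.load(f'{n}.npz') for n in ('scene','side')}
def proj(n,P):
    T=C[n]['T'];p=(np.atleast_2d(P)-T[:3,3])@T[:3,:3];p=p@C[n]['K'].T;return p[:,:2]/p[:,2:]
def crop(n,x,y): o=(160,100) if n=='scene' else (145,132); return np.array([o[0]+x/6-.4,o[1]+y/6-.4])
def w(q,P): c,s=np.cos(q[2]),np.sin(q[2]);return np.array(P)@np.array([[c,s,0],[-s,c,0],[0,0,1]])+[q[0],q[1],0]
def fit(obs,q0):
    f=lambda q:np.concatenate([(proj(n,w(q,np.array(P)/1e3))[0]-crop(n,*u)) for n,P,u in obs])
    r=least_squares(f,q0,loss='soft_l1');print(np.round(r.x,4),np.round(r.fun.reshape(-1,2),1).tolist());return r.x
def tri(us,ud):
    f=lambda P:np.concatenate([proj('scene',P)[0]-crop('scene',*us),proj('side',P)[0]-crop('side',*ud)])
    r=least_squares(f,[.5,.2,.1]);print(np.round(r.x,4),np.round(r.fun,1));return r.x
E
python3 - <<'E'
from fit import *
S,D='scene','side'
b=fit([(S,(-75,150,18),(640,432)),(S,(-75,-150,18),(265,152)),(S,(75,-150,18),(78,290)),(S,(35,150,63),(495,508)),(S,(57,150,63),(478,526)),(S,(35,150,18),(495,572)),
 (D,(-75,150,18),(727,388)),(D,(35,150,63),(622,458)),(D,(57,150,63),(608,478)),(D,(75,150,18),(590,598)),(D,(75,-150,18),(55,392)),(D,(57,-150,63),(62,295))],[.55,.2,0.])
h=16
for y in (0,1):
  t=fit([(S,(-16,-16,178),(160,70)) if 0 else (S,(16,-16,178),(160,70)),(S,(16,16,178),(203,110)),(S,(-16,16,178),(243,85)),(S,(-16,-16,178),(195,45)),
  (D,(16,-16,178),(145,85)),(D,(16,16,178),(190,110)),(D,(-16,16,178),(240,75)),(D,(-16,-16,178),(185,55)),(S,(-16,16,18),(270,290)),(D,(-16,16,18),(273,328))],[b[0],b[1]-.1,b[2]])
  break
c,s=np.cos(b[2]),np.sin(b[2]);R=np.array([[c,s],[-s,c]])
print('stick in board',R@(t[:2]-b[:2]),'rel yaw',t[2]-b[2])
l=tri((436,380),(550,305)); print('leg end in board',R@(l[:2]-b[:2]),l[2])
l=tri((400,160+250+8),(480,395)); print('knob in board',R@(l[:2]-b[:2]),l[2])
E
```

```text
[ 0.5168 -0.1381  0.0519] [[1.3, 1.0], [1.5, 0.2], [-0.5, 0.3], [1.3, -0.0], [-1.0, 1.2], [1.5, -2.3], [0.9, -0.2], [0.4, -0.3], [-1.1, 1.3], [-0.7, -2.5], [-1.5, -0.4], [-1.5, 0.4]]
[ 0.5296 -0.2256 -0.0394] [[0.1, 0.9], [-0.9, -0.1], [1.0, -0.7], [2.8, 0.3], [-1.4, 0.4], [0.2, -0.3], [-0.7, -0.2], [-0.5, -0.3], [1.3, -0.2], [0.2, 2.0]]
stick in board [ 0.00824452 -0.08812642] rel yaw -0.09131729368434557
[ 0.5602 -0.0126  0.1533] [ 0.4  0.4 -0.4 -0.3]
leg end in board [0.0498585  0.12304738] 0.15325177221301453
[ 0.5488 -0.06    0.0715] [-0.1 -0.1  0.1  0.1]
knob in board [0.03600674 0.07629341] 0.07147713929419823
```

```bash
python3 - <<'E'
from fit import *
f=lambda n,x,y,z:(lambda T,K:(lambda d:np.round(T[:3,3]+d*(z-T[2,3])/d[2],3))(T[:3,:3]@np.linalg.inv(K)@[x*.64,y*.64,1]))(C[n]['T'],C[n]['K'])
print('vice end top',f('scene',425,265,.2),f('side',440,275,.2), f('scene',455,250,.2))
print('vice jaw',f('scene',645,350,.27),f('side',660,275,.27))
print('glue base',f('scene',350,422,0),f('side',402,465,0),'tape',f('scene',398,208,0))
o=lambda n,x,y:(np.array([x,y])*.64-((160,100) if n=='scene' else (145,132))+.4)*6
print('cabinet corner top');tri(o('scene',243,163),o('side',213,223))
print('cab far front');tri(o('scene',97,246),o('side',75,325))
print('bin near corner');tri((90,205),(30,318))
print('offcut',f('scene',405,370,.03))
q=np.array([.5168,-.1381,.0519])
for n,p in dict(behind=(.115,.120,0),leg=(.02,.12,0),stickpush=(.008,-.14,0)).items(): print(n,np.round(w(q,p),4))
E
```

```text
vice end top [0.521 0.103 0.2  ] [0.533 0.105 0.2  ] [0.459 0.115 0.2  ]
vice jaw [0.437 0.461 0.27 ] [0.46  0.414 0.27 ]
glue base [0.752 0.161 0.   ] [0.749 0.158 0.   ] tape [ 0.335 -0.158  0.   ]
cabinet corner top
[ 0.6147 -0.2854  0.2195] [ 0.9  1.1 -1.  -0.8]
cab far front
[ 0.9128 -0.2697  0.2336] [ 1.1  1.3 -1.1 -1. ]
bin near corner
[ 0.5479 -0.3415  0.0039] [ 0.3  0.4 -0.3 -0.3]
offcut [0.619 0.163 0.03 ]
behind [ 0.6254 -0.0123  0.    ]
leg [ 0.5305 -0.0172  0.    ]
stickpush [ 0.5321 -0.2775  0.    ]
```

```bash
python3 -m handwheel '{"tx":[0, 0, 0, -0.025, -0.025], "ty":[0, 0, 0, -0.032, -0.032], "tz":[-0.04, -0.04, -0.04, 0, 0], "rz":[-0.096, -0.096, -0.096, 0, 0]}' 0 20; for i in 1 2 3; do :; done; python3 -m handwheel '{"tx":[-0.025, -0.025, -0.025, -0.025, -0.025], "ty":[-0.032, -0.032, -0.032, -0.032, -0.032], "tz":[0, 0, 0, 0, 0], "rz":[0, 0, 0, 0, 0]}'; python3 -m handwheel '{"tx":[-0.025, -0.025, -0.025, -0.025, -0.025], "ty":[-0.032, -0.032, -0.032, -0.032, -0.032], "tz":[0, 0, 0, 0, 0], "rz":[0, 0, 0, 0, 0]}'; python3 -m handwheel '{"tx":[-0.025, -0.025, -0.025, -0.025, -0.025], "ty":[-0.032, -0.032, -0.032, -0.032, -0.032], "tz":[0, 0, 0, 0, 0], "rz":[0, 0, 0, 0, 0]}'
```

```text
clock: 0.52
position: [0.1879, 0.4994, 0.3557]
ee_rot: [0.002, -0.028, 1.0, 0.003]
contact_force: [0.1, -0.3, -0.4]
width: 0.0256
gripper_force: 0.0
clock: 0.93
position: [0.3214, 0.3428, 0.3528]
ee_rot: [-0.0, -0.026, 1.0, -0.0]
contact_force: [0.9, 0.3, -0.6]
width: -0.0
gripper_force: 0.0
clock: 1.35
position: [0.4547, 0.1895, 0.3529]
ee_rot: [-0.0, -0.026, 1.0, 0.0]
contact_force: [1.0, 0.6, -0.4]
width: -0.0
gripper_force: 0.0
clock: 1.77
position: [0.5879, 0.0362, 0.3526]
ee_rot: [-0.0, -0.026, 1.0, 0.0]
contact_force: [0.2, 0.8, 0.4]
width: 0.0002
gripper_force: 0.0
```

```bash
python3 -m handwheel '{"tx":[-0.018, -0.018, 0, 0, 0], "ty":[-0.025, -0.025, 0, 0, 0], "tz":[0, 0, 0.04, 0.04, 0.04], "rz":[0, 0, 0, 0, 0]}';  python3 -m handwheel '{"tx":[0, 0, 0, 0], "ty":[0, 0, 0, 0], "tz":[0.04, 0.02, 0, 0], "rz":[0, 0, 0, 0]}'
python3 - <<'E'
from rig import readout,optics
import cv2,numpy as np
a=optics.get_image('scene')['img'][70:200,150:310,::-1];b=optics.get_image('side')['img'][100:230,140:300,::-1]
cv2.imwrite('pics/p5.png',cv2.resize(np.hstack([a,b]),(800,325),interpolation=cv2.INTER_CUBIC))
E
```

```text
clock: 2.18
position: [0.6262, -0.0109, 0.2315]
ee_rot: [0.0, -0.025, 1.0, 0.0]
contact_force: [0.8, -0.8, -0.3]
width: 0.0
gripper_force: 0.0
clock: 2.52
position: [0.6251, -0.01, 0.1719]
ee_rot: [-0.001, -0.026, 1.0, 0.0]
contact_force: [0.4, 0.8, 0.2]
width: 0.0001
gripper_force: 0.0
```

View pics/p5.png

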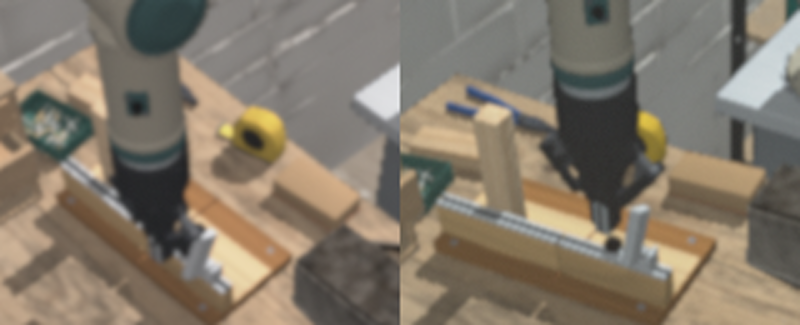

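The picture shows the closed fingertips at about side (221,190) and scene (220,168). I'll check that against the projection of the TCP.

```bash
python3 - <<'E'
from fit import *
from rig import readout
s=readout.get_state();print(s['position'],s['ee_rot'],s['qpos'])
for P in ([.625,-.01,.15],):
  print(proj('scene',P),proj('side',P))
print(proj('scene',[0,0,0])*1.5625,proj('side',[0,0,0])*1.5625)
q=np.array([.5168,-.1381,.0519])
print('pred stop top',proj('side',w(q,[.043,.12,.143])),proj('scene',w(q,[.043,.12,.143])))
# where the seen tip is
T=tri((220*6-960+2,168*6-600+2),(221*6-870+2,190*6-792+2))
E
```

```text
[ 0.62721916 -0.01015264  0.17509905] [ 1.84646842e-03 -2.61398113e-02  9.99656562e-01 -2.41197972e-04] [-1.27095494e-01  3.86988518e-01  1.48378476e+00  9.11136508e-05
  1.26709608e+00 -1.75020458e+00]
[[215.78745627 176.97882794]] [[222.91502964 197.9349109 ]]
[[546.23678976 174.06034924]] [[506.04835621 202.28011603]]
pred stop top [[236.2523703  183.33015979]] [[233.74337474 163.68483977]]
[ 0.5891 -0.0386  0.1359] [-0.6 -0.7  0.7  0.5]
```

```bash
python3 - <<'E'
from fit import *
from rig import readout,optics
import cv2
s=readout.get_state();tip=s['position']-[0,0,.022]
o=[]
for n,(x,y) in {'scene':(190,130),'side':(198,150)}.items():
    im=optics.get_image(n)['img'][y:y+75,x:x+65,::-1]
    im=cv2.resize(im,(390,450),interpolation=cv2.INTER_CUBIC)
    p=(proj(n,tip)[0]-[x,y]+.5)*6; cv2.circle(im,tuple(int(v) for v in p),4,(0,0,255),1); o.append(im)
cv2.imwrite('pics/p6.png',np.hstack(o))
E
```

```text
(no output)
```

View pics/p6.png

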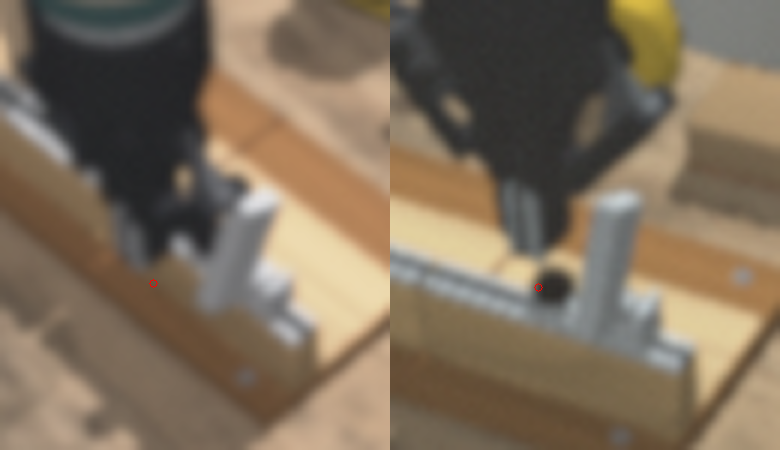

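The fingertip sits behind the stop as intended, though its tip shows about 5 px above the computed dot, so roughly 10 mm higher. I'll go a little lower and push the stop over.

```bash
python3 -m handwheel '{"tx":[0, 0, 0.015, 0.015, 0.015], "ty":[0, 0, 0, 0, 0], "tz":[0.015, 0.015, 0, 0, 0], "rz":[0, 0, 0, 0, 0]}';  python3 -m handwheel '{"tx":[0.015, 0.015, 0.010, 0, 0], "ty":[0, 0, 0, 0, 0], "tz":[0, 0, 0, 0, 0], "rz":[0, 0, 0, 0, 0]}'
python3 -m handwheel '{"tx":[0, 0, 0, 0, 0], "ty":[0, 0, 0, 0, 0], "tz":[0, 0, 0, 0, 0], "rz":[0, 0, 0, 0, 0]}'
python3 - <<'E'
from rig import readout,optics
import cv2,numpy as np
a=optics.get_image('scene')['img'][85:205,160:300,::-1];b=optics.get_image('side')['img'][120:240,140:280,::-1]
cv2.imwrite('pics/p7.png',cv2.resize(np.hstack([a,b]),(798,342),interpolation=cv2.INTER_CUBIC))
E
```

```text
clock: 3.13
position: [0.5813, -0.0125, 0.1445]
ee_rot: [0.001, -0.026, 1.0, -0.0]
contact_force: [0.5, 0.8, -0.5]
width: -0.0
gripper_force: 0.0
clock: 3.55
position: [0.5416, -0.0145, 0.1443]
ee_rot: [0.001, -0.026, 1.0, -0.0]
contact_force: [-0.2, -0.4, -0.1]
width: -0.0001
gripper_force: 0.0
clock: 3.97
position: [0.5413, -0.0145, 0.1429]
ee_rot: [-0.0, -0.026, 1.0, 0.0]
contact_force: [0.5, -0.7, -0.5]
width: 0.0
gripper_force: 0.1
```

View pics/p7.png

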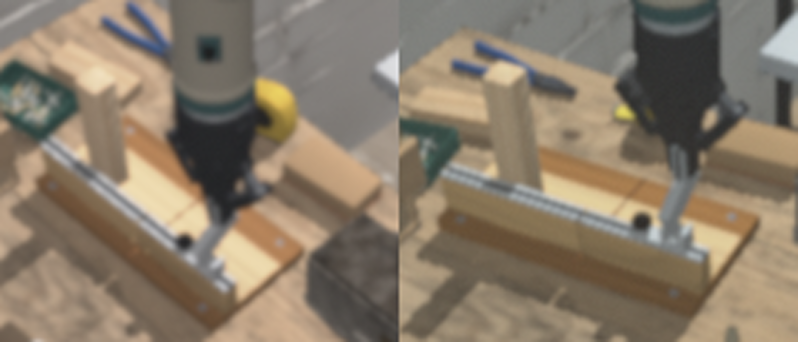

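The leg now leans forward against the fingers at about side (680,185), but it is not past falling yet. I'll push on.

```bash
python3 -m handwheel '{"tx":[0.015, 0.015, 0.015, 0, -0.04], "ty":[0, 0, 0, 0, 0], "tz":[0, 0, 0, 0, 0], "rz":[0, 0, 0, 0, 0]}';  python3 -m handwheel '{"tx":[-0.02, 0, 0, 0, 0], "ty":[0, -0.02, -0.02, -0.03, -0.04], "tz":[0, -0.035, -0.035, -0.02, 0], "rz":[0, 0, 0, 0, 0]}'; python3 -m handwheel '{"tx":[0, 0, 0, 0, 0], "ty":[-0.04, -0.04, -0.04, -0.035, 0], "tz":[0, 0, 0, 0, 0], "rz":[0, 0, 0, 0, 0]}'
python3 - <<'E'
from fit import *
from rig import readout,optics
import cv2
s=readout.get_state();print(s['position'])
q=np.array([.5168,-.1381,.0519])
P=w(q,[.008,-.088,0])-s['position'];c,n=np.cos(q[2]),np.sin(q[2]);print('TCP->stick board dx,dy',c*P[0]+n*P[1],-n*P[0]+c*P[1])
a=optics.get_image('scene')['img'][85:205,160:300,::-1];b=optics.get_image('side')['img'][120:240,140:280,::-1]
cv2.imwrite('pics/p8.png',cv2.resize(np.hstack([a,b]),(798,342),interpolation=cv2.INTER_CUBIC))
E
```

```text
clock: 4.48
position: [0.5209, -0.0142, 0.1441]
ee_rot: [-0.013, -0.026, 1.0, 0.0]
contact_force: [-58.8, 0.4, 134.1]
width: -0.0002
gripper_force: 67.9
clock: 4.9
position: [0.5655, -0.1237, 0.2389]
ee_rot: [0.006, -0.028, 1.0, -0.001]
contact_force: [0.4, -0.6, -0.3]
width: 0.0
gripper_force: 0.0
clock: 5.32
position: [0.5707, -0.2861, 0.2323]
ee_rot: [0.001, -0.023, 1.0, -0.003]
contact_force: [0.8, 0.9, 0.6]
width: -0.0
gripper_force: 0.0
[ 0.57065809 -0.28610756  0.23227143]
TCP->stick board dx,dy -0.03810742212289741 0.06260224968483359
```

View pics/p8.png

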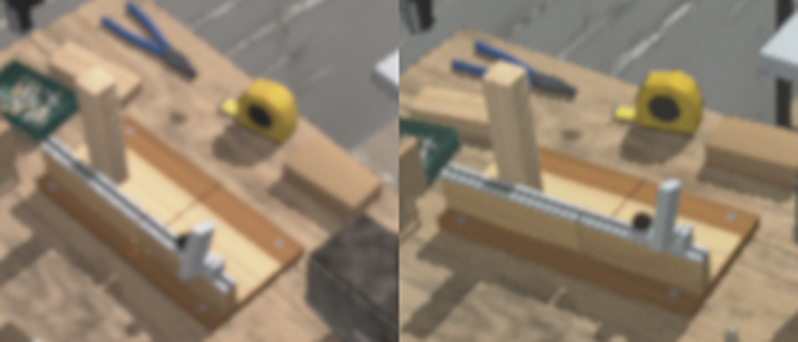

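The stop is still raised at about side (668,215). The fingers rode over the leg's end and dragged it back, with a brief force peak (about 146 N) on the retreat. The stick and the loose things look untouched. I'll push again lower, against the neck, gently, and then wait before leaving upward.

```bash
python3 -m handwheel '{"tx":[0, 0, 0, -0.02, -0.02], "ty":[0.04, 0.04, 0.04, 0.036, 0.04], "tz":[-0.02, 0, 0, 0, 0], "rz":[0, 0, 0, 0, 0]}'; python3 -m handwheel '{"tx":[-0.02, -0.012, 0, 0], "ty":[0.04, 0.04, 0, 0], "tz":[0, 0, 0, 0], "rz":[0, 0, 0, 0]}'
python3 - <<'E'
from fit import *
from rig import readout
s=readout.get_state();q=np.array([.5168,-.1381,.0519]);P=s['position']-w(q,[0,0,0]);c,n=np.cos(q[2]),np.sin(q[2]);print(s['position'],'board',c*P[0]+n*P[1],-n*P[0]+c*P[1],s['contact_force'])
E
```

```text
clock: 5.83
position: [0.5978, -0.0827, 0.2526]
ee_rot: [0.001, -0.026, 1.0, 0.0]
contact_force: [2.3, -0.3, -0.2]
width: 0.0001
gripper_force: 0.0
clock: 6.17
position: [0.6247, -0.0031, 0.2516]
ee_rot: [-0.0, -0.029, 1.0, 0.0]
contact_force: [-0.3, -0.4, 0.7]
width: -0.0001
gripper_force: 0.0
[ 0.62470845 -0.00311111  0.25164229] board 0.11476593386034295 0.12920919555258234 [-0.26171537 -0.43317724  0.65515761]
```

```bash
python3 -m handwheel '{"tx":[0, 0, 0, 0, 0], "ty":[-0.009, 0, 0, 0, 0], "tz":[0.034, 0.034, 0.034, 0.031, 0], "rz":[0, 0, 0, 0, 0]}'; python3 -m handwheel '{"tx":[0.008, 0.008, 0.008, 0.008, 0], "ty":[0, 0, 0, 0, 0], "tz":[0, 0, 0, 0, 0], "rz":[0, 0, 0, 0, 0]}'; python3 -m handwheel '{"tx":[0.008, 0.006, 0, 0], "ty":[0, 0, 0, 0], "tz":[0, 0, 0, 0], "rz":[0, 0, 0, 0]}'
python3 - <<'E'
from fit import *
from rig import readout,optics
import cv2
s=readout.get_state();q=np.array([.5168,-.1381,.0519]);P=s['position']-w(q,[0,0,0]);c,n=np.cos(q[2]),np.sin(q[2]);print(s['position'],'board',c*P[0]+n*P[1],-n*P[0]+c*P[1],s['contact_force'])
a=optics.get_image('scene')['img'][130:205,200:280,::-1];b=optics.get_image('side')['img'][155:230,195:275,::-1]
cv2.imwrite('pics/p9.png',cv2.resize(np.hstack([a,b]),(800,375),interpolation=cv2.INTER_CUBIC))
E
```

```text
clock: 6.58
position: [0.6198, -0.0162, 0.1124]
ee_rot: [-0.007, -0.026, 1.0, 0.001]
contact_force: [-1.1, 0.3, -0.6]
width: 0.0
gripper_force: 0.0
clock: 7.0
position: [0.5936, -0.0183, 0.1216]
ee_rot: [0.003, -0.026, 1.0, -0.0]
contact_force: [0.3, 0.0, -0.5]
width: 0.0003
gripper_force: 0.3
clock: 7.33
position: [0.5871, -0.0188, 0.125]
ee_rot: [0.01, -0.026, 1.0, -0.001]
contact_force: [7.2, 2.1, 14.4]
width: 0.0002
gripper_force: 7.1
[ 0.58711184 -0.01883182  0.12497138] board 0.07640440847654631 0.11546003591402948 [ 7.18087984  2.07220611 14.40808022]
```

View pics/p9.png

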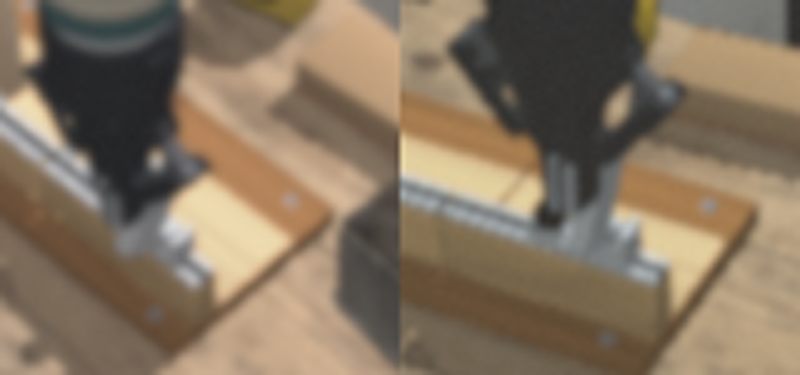

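The fingers press on the neck's outer edge, which leans at about 2.1 rad, with the tip riding up it. I'll raise off, back away, go lower and push again.

```bash
python3 -m handwheel '{"tx":[0, 0, 0, 0, 0], "ty":[0, 0, 0, 0, 0], "tz":[-0.015, -0.015, 0, 0, 0], "rz":[0, 0, 0, 0, 0]}'; python3 -m handwheel '{"tx":[0, 0, 0, 0, 0], "ty":[0, 0, 0, 0, 0], "tz":[0, 0, 0, 0, 0], "rz":[0, 0, 0, 0, 0]}' 
python3 - <<'E'
from rig import readout,optics
import cv2,numpy as np
a=optics.get_image('scene')['img'][130:205,200:280,::-1];b=optics.get_image('side')['img'][155:230,195:275,::-1]
cv2.imwrite('pics/p10.png',cv2.resize(np.hstack([a,b]),(800,375),interpolation=cv2.INTER_CUBIC))
E
```

```text
clock: 7.85
position: [0.5786, -0.0186, 0.1482]
ee_rot: [-0.001, -0.026, 1.0, 0.0]
contact_force: [-0.2, -0.3, -0.3]
width: -0.0
gripper_force: 0.0
clock: 8.27
position: [0.5792, -0.0187, 0.1483]
ee_rot: [-0.0, -0.026, 1.0, 0.0]
contact_force: [0.6, 0.0, 0.5]
width: 0.0
gripper_force: 0.0
```

View pics/p10.png

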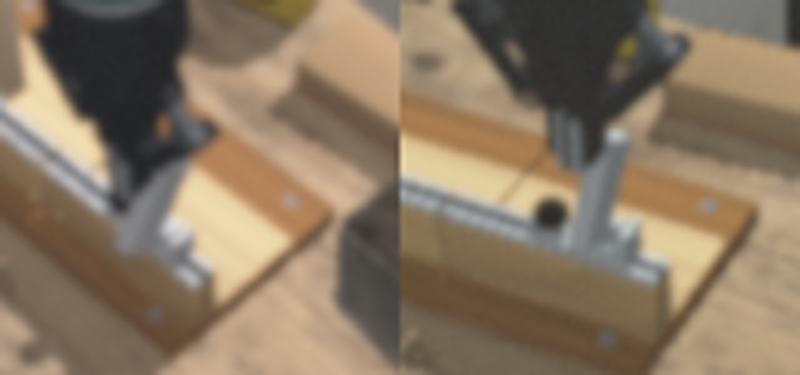

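The leg is still raised, its top at about side (617,132) in the crop, source px (238,181). The fingertip shows at about (565,165), source px (228,188), and in the scene crop at (120,205), source px (224,171). The ten views are used, so from here I'll work with numbers.

```bash
python3 - <<'E'
from fit import *
from rig import readout
tip=lambda h:proj('side',[.579,-.0187,.148-h]);ts=lambda h:proj('scene',[.579,-.0187,.148-h])
for h in (0,.01,.022):print(h,tip(h),ts(h))
tri((224*6-960+2.4,171*6-600+2.4),(228*6-870+2.4,188*6-792+2.4))
q=np.array([.5168,-.1381,.0519])
for th in (2.2,2.4,2.6,2.72):
  a=np.array([-np.cos(th),np.sin(th)]);b=np.array([-np.sin(th),-np.cos(th)])
  e=30*a+56*b; P=w(q,np.array([46+e[0],120,80+e[1]])/1e3); print(th,proj('scene',P),proj('side',P))
E
```

```text
0 [[229.9957945  187.04262148]] [[226.32700399 166.79337739]]
0.01 [[230.19986271 190.0216141 ]] [[226.49264824 168.95602899]]
0.022 [[230.44173685 193.55249883]] [[226.68822529 171.50948329]]
[ 0.5998 -0.0074  0.1623] [-0.9 -1.   1.   0.7]
2.2 [[239.85772726 160.2033669 ]] [[240.87255787 179.6928645 ]]
2.4 [[236.90523293 161.54054815]] [[238.63226777 180.98127419]]
2.6 [[233.77860655 163.5553155 ]] [[236.2750097  183.16076684]]
2.72 [[231.87625497 165.05798178]] [[234.84605555 184.86719589]]
```

```bash
python3 -m handwheel '{"tx":[0.01, 0.01, 0.01, 0.007, 0], "ty":[0, 0, 0, 0, 0], "tz":[0.004, 0, 0, 0, 0], "rz":[0, 0, 0, 0, 0]}'; python3 -m handwheel '{"tx":[0, 0, 0, 0, 0], "ty":[0, 0, 0, 0, 0], "tz":[0.006, 0.006, 0.006, 0.006, 0], "rz":[0, 0, 0, 0, 0]}'; python3 -m handwheel '{"tx":[0, 0, 0], "ty":[0, 0, 0], "tz":[0, 0, 0], "rz":[0, 0, 0]}'
```

```text
clock: 8.78
position: [0.5401, -0.0205, 0.1448]
ee_rot: [-0.001, -0.026, 1.0, 0.0]
contact_force: [-0.0, 0.1, -0.7]
width: -0.0
gripper_force: 0.0
clock: 9.2
position: [0.5279, -0.0217, 0.1264]
ee_rot: [-0.014, -0.028, 1.0, -0.001]
contact_force: [-38.3, -3.7, 63.8]
width: 0.0002
gripper_force: 31.1
clock: 9.45
position: [0.5279, -0.0217, 0.1264]
ee_rot: [-0.014, -0.028, 1.0, -0.001]
contact_force: [-37.7, -3.7, 62.4]
width: -0.0002
gripper_force: 30.2
```

```bash
python3 -m handwheel '{"tx":[0, 0, 0, 0, 0], "ty":[0, 0, 0, -0.02, -0.04], "tz":[-0.02, -0.03, -0.04, -0.04, 0], "rz":[0, 0, 0, 0, 0]}'; python3 -m handwheel '{"tx":[0, 0, 0, 0, 0], "ty":[-0.04, -0.04, -0.04, -0.04, 0], "tz":[0, 0, 0, 0, 0], "rz":[0, 0, 0, 0, 0]}'
cat > peek.py <<'E'
from fit import *
from rig import optics
import sys
q=np.array([.5168,-.1381,.0519])
new={n:optics.get_image(n)['img'].astype(int) for n in ('scene','side')}
np.savez('last.npz',**new)
for th in (2.6,2.3,2.0,1.6,1.2,.8,.4,0):
  r=[]
  a=np.array([-np.cos(th),np.sin(th)]);b=np.array([-np.sin(th),-np.cos(th)])
  for n in new:
    e=30*a+50*b; P=w(q,np.array([46+e[0],120,80+e[1]])/1e3); u=np.round(proj(n,P)[0]).astype(int)
    r+=[n,u.tolist(),C[n]['img'][u[1],u[0]].tolist(),new[n][u[1],u[0]].tolist()]
  print(th,*r)
E
python3 peek.py
```

```text
clock: 9.87
position: [0.5498, -0.0772, 0.2557]
ee_rot: [0.007, -0.029, 1.0, -0.001]
contact_force: [1.3, 0.7, 0.9]
width: 0.0002
gripper_force: 0.0
clock: 10.28
position: [0.5545, -0.247, 0.2464]
ee_rot: [-0.0, -0.023, 1.0, -0.003]
contact_force: [0.5, 1.2, -0.3]
width: 0.0002
gripper_force: 0.0
2.6 scene [233, 165] [153, 154, 156] [235, 216, 173] side [236, 185] [136, 142, 143] [164, 138, 107]
2.3 scene [237, 163] [218, 193, 161] [227, 199, 157] side [239, 182] [162, 153, 140] [151, 131, 107]
2.0 scene [241, 161] [175, 127, 86] [177, 129, 88] side [242, 181] [160, 139, 112] [163, 141, 114]
1.6 scene [245, 162] [177, 129, 88] [178, 130, 88] side [245, 183] [119, 104, 85] [121, 106, 87]
1.2 scene [247, 165] [174, 127, 87] [176, 128, 87] side [247, 187] [160, 138, 112] [161, 139, 112]
0.8 scene [247, 169] [204, 165, 124] [204, 165, 125] side [247, 193] [167, 124, 80] [159, 122, 87]
0.4 scene [245, 175] [234, 214, 170] [214, 188, 155] side [245, 201] [222, 201, 154] [112, 112, 110]
0 scene [241, 181] [224, 205, 177] [150, 149, 149] side [243, 209] [161, 168, 170] [164, 170, 173]
```

```bash
python3 - <<'E'
from fit import *
import cv2
q=np.array([.5168,-.1381,.0519]);new=np.load('last.npz')
for n in ('scene','side'):
  im=new[n].astype(int);g=(im.max(2)-im.min(2)<25)
  old=C[n]['img'].astype(int);go=(old.max(2)-old.min(2)<25)
  ch=(np.abs(im-old).max(2)>30)&g
  c=proj(n,w(q,[.016,.12,.055]))[0].astype(int);m=np.zeros_like(ch);m[c[1]-25:c[1]+25,c[0]-20:c[0]+25]=1
  ch&=m.astype(bool);yy,xx=np.nonzero(ch);print(n,ch.sum(),xx.min(),xx.max(),yy.min(),yy.max())
  for th in (0,.1,.2,.3,.5,.8):
    a=np.array([-np.cos(th),np.sin(th)]);b=np.array([-np.sin(th),-np.cos(th)])
    P=[]
    for r,s in ((16,0),(44,-6),(16,-6),(44,56),(16,56)):
      e=r*a+s*b
      for y in (114,126): P.append(w(q,np.array([46+e[0],y,80+e[1]])/1e3))
    h=cv2.convexHull(proj(n,np.array(P)).astype(np.float32)).astype(np.int32);k=np.zeros(ch.shape,np.uint8);cv2.fillConvexPoly(k,h,1)
    k=k.astype(bool);print(th,round((k&ch).sum()/(k|ch).sum(),3),(proj(n,np.array(P)).min(0)).round(),proj(n,np.array(P)).max(0).round())
E
```

```text
scene 136 225 244 167 182
0 0.447 [236. 167.] [246. 186.]
0.1 0.49 [236. 166.] [247. 185.]
0.2 0.508 [236. 165.] [248. 183.]
0.3 0.442 [235. 165.] [249. 182.]
0.5 0.304 [235. 164.] [250. 179.]
0.8 0.227 [234. 164.] [252. 174.]
side 123 228 246 190 206
0 0.361 [238. 190.] [247. 214.]
0.1 0.37 [237. 189.] [248. 213.]
0.2 0.388 [237. 188.] [249. 211.]
0.3 0.379 [237. 187.] [249. 209.]
0.5 0.362 [237. 186.] [250. 205.]
0.8 0.231 [236. 186.] [251. 199.]
```

The leg's pixels now match the lowered stop (θ≈0), so it is down. Next is the stick.

```bash
python3 -m handwheel '{"tx":[0, 0.012, 0.012, 0, 0], "ty":[-0.03, 0, 0, 0, 0], "tz":[0, 0, 0, 0, 0], "rz":[0, 0, 0, 0, 0]}'; python3 - <<'E'
from fit import *
from rig import readout
s=readout.get_state();q=np.array([.5168,-.1381,.0519]);P=s['position']-w(q,[0,0,0]);c,n=np.cos(q[2]),np.sin(q[2]);print('board',c*P[0]+n*P[1],-n*P[0]+c*P[1],P[2])
E
```

```text
clock: 10.8
position: [0.5309, -0.2687, 0.2482]
ee_rot: [0.0, -0.026, 1.0, 0.0]
contact_force: [0.7, -0.1, 0.3]
width: 0.0001
gripper_force: 0.0
board 0.007315410099516302 -0.13117841074776773 0.2481976167188932
```

```bash
python3 -m handwheel '{"tx":[0, 0, 0, 0, 0], "ty":[-0.008, 0, 0, 0, 0], "tz":[0, 0.03, 0.03, 0.018, 0], "rz":[0, 0, 0, 0, 0]}'; python3 -m handwheel '{"tx":[0, 0, 0, 0, 0], "ty":[0.01, 0.008, 0.008, 0.008, 0], "tz":[0, 0, 0, 0, 0], "rz":[0, 0, 0, 0, 0]}';python3 -m handwheel '{"tx":[0, 0, 0, 0, 0], "ty":[0.007, 0.007, 0.007, 0.007, 0], "tz":[0, 0, 0, 0, 0], "rz":[0, 0, 0, 0, 0]}'
```

```text
clock: 11.22
position: [0.5299, -0.2764, 0.1657]
ee_rot: [-0.003, -0.026, 1.0, 0.002]
contact_force: [-0.6, 0.5, -1.1]
width: -0.0002
gripper_force: 0.0
clock: 11.63
position: [0.5304, -0.2423, 0.1714]
ee_rot: [0.001, -0.027, 1.0, -0.0]
contact_force: [-0.3, -0.1, -0.1]
width: 0.0
gripper_force: 0.0
clock: 12.05
position: [0.5283, -0.2146, 0.1699]
ee_rot: [-0.0, -0.027, 1.0, 0.001]
contact_force: [-0.2, 0.3, 0.3]
width: -0.0001
gripper_force: 0.0
```

```bash
python3 -m handwheel '{"tx":[0, 0, 0, 0, 0], "ty":[-0.03, -0.02, 0, 0, 0], "tz":[0, -0.03, -0.03, 0, 0], "rz":[0, 0, 0, 0, 0]}'; python3 -m handwheel '{"tx":[0, 0, 0, 0, 0], "ty":[0, 0, 0, 0, 0], "tz":[0, 0, 0, 0, 0], "rz":[0, 0, 0, 0, 0]}'
python3 - <<'E'
from fit import *
from rig import optics
q=np.array([.5168,-.1381,.0519])
for n in ('scene','side'):
  im=optics.get_image(n)['img'];np.savez(f'after_{n}.npz',img=im)
  for nm,P in dict(oldtop=(.008,-.088,.178),old120=(.008,-.085,.12)).items():
    u=np.round(proj(n,w(q,P))[0]).astype(int);print(n,nm,u,C[n]['img'][u[1],u[0]],im[u[1],u[0]])
  # changed-pixel box in region of the strip, from stick-top-surface z=50
  m=np.abs(im.astype(int)-C[n]['img']).max(2)>25
  for x in (-.03,-.02,-.01,0,.01,.02,.03): print(x,''.join('#' if m[tuple(np.round(proj(n,w(q,(x,y,.05)))[0]).astype(int)[::-1])] else '.' for y in np.arange(-.14,.12,.006)))
E
```

```text
clock: 12.47
position: [0.5321, -0.2673, 0.2318]
ee_rot: [0.002, -0.026, 1.0, -0.001]
contact_force: [-0.9, 0.2, 0.4]
width: 0.0001
gripper_force: 0.0
clock: 12.88
position: [0.5309, -0.2658, 0.2292]
ee_rot: [-0.001, -0.026, 1.0, 0.0]
contact_force: [-0.9, -0.1, 0.6]
width: 0.0002
gripper_force: 0.0
scene oldtop [194 113] [233 214 179] [218 189 156]
scene old120 [197 126] [135 116  97] [146 125 104]
-0.03 ######......................................
-0.02 #########..............................#....
-0.01 ###########......................###..#####.
0 ################............#....####.######
0.01 ..###############..........###..############
0.02 ....############............#.....#####...##
0.03 .....########.....##..##..#.......#.###.....
side oldtop [176 145] [222 202 164] [ 78  93 121]
side old120 [179 162] [143 129 105] [131 115  93]
-0.03 #...##.#.........................#########..
-0.02 ..##.#####........................#########.
-0.01 ..##########..#.#....#............##########
0 ...##############...........##.....######.##
0.01 .....##########.............##.....#####...#
0.02 .....###########.............#......##......
0.03 ......#####..........................##.....
```

```bash
python3 -m handwheel '{"tx":[0.03, 0.03, 0, 0, 0], "ty":[0.03, 0.035, 0.035, 0.035, 0], "tz":[0, 0, 0, 0, 0], "rz":[0, 0, 0, 0, 0]}';python3 -m handwheel '{"tx":[0, 0, 0, 0, 0], "ty":[0, 0, 0, 0, 0], "tz":[0.04, 0.04, 0.04, 0.035, 0], "rz":[0, 0, 0, 0, 0]}'; python3 - <<'E'
from fit import *
from rig import readout,optics
import cv2
s=readout.get_state();q=np.array([.5168,-.1381,.0519]);P=s['position']-w(q,[0,0,0]);c,n=np.cos(q[2]),np.sin(q[2]);print('board',c*P[0]+n*P[1],-n*P[0]+c*P[1],P[2],s['contact_force'])
from rig import optics
for n in ('scene','side'):
  im=optics.get_image(n)['img'].astype(int)
  for y in (-.09,-.06,-.03,.05,.075):
    u=[np.round(proj(n,w(q,(x,y,.05)))[0]).astype(int) for x in np.arange(-.05,.045,.005)]
    print(n,y,'old',[int(C[n]['img'][k[1],k[0]].mean()) for k in u]);print('     new',[int(im[k[1],k[0]].mean()) for k in u])
E
```

```text
clock: 13.4
position: [0.466, -0.1326, 0.2302]
ee_rot: [-0.0, -0.028, 1.0, 0.002]
contact_force: [0.4, -0.8, -0.2]
width: 0.0002
gripper_force: 0.0
clock: 13.82
position: [0.463, -0.1362, 0.0694]
ee_rot: [-0.006, -0.026, 1.0, 0.003]
contact_force: [-1.1, 1.0, -0.3]
width: -0.0001
gripper_force: 0.0
board -0.05359717909552702 0.004643737593226102 0.069394540717546 [-1.11341372  1.02979107 -0.28677887]
scene -0.09 old [125, 121, 128, 131, 129, 132, 139, 133, 117, 113, 111, 110, 116, 115, 114, 112, 119, 112, 94]
     new [128, 124, 131, 134, 133, 138, 169, 199, 206, 207, 210, 209, 209, 211, 211, 211, 211, 175, 140]
scene -0.06 old [122, 124, 130, 131, 129, 138, 173, 198, 200, 205, 202, 179, 110, 109, 107, 125, 162, 150, 138]
     new [125, 126, 133, 134, 133, 142, 176, 202, 206, 217, 225, 225, 220, 214, 209, 184, 140, 111, 93]
scene -0.03 old [123, 126, 128, 131, 129, 134, 181, 193, 202, 206, 207, 206, 206, 207, 209, 208, 203, 153, 146]
     new [125, 129, 131, 135, 133, 138, 185, 197, 207, 211, 196, 175, 161, 167, 141, 134, 128, 105, 95]
scene 0.05 old [128, 131, 131, 131, 130, 134, 17
[... 756 characters left out ...]
151, 198, 213, 211, 209, 201, 179, 138, 105, 105, 127]
side -0.03 old [148, 143, 124, 115, 120, 123, 121, 122, 137, 171, 187, 191, 194, 193, 198, 173, 131, 150, 154]
     new [152, 146, 127, 117, 121, 125, 123, 126, 151, 186, 196, 194, 179, 161, 138, 124, 102, 107, 126]
side 0.05 old [159, 140, 122, 120, 125, 123, 120, 123, 148, 178, 181, 152, 144, 160, 180, 165, 127, 148, 153]
     new [149, 140, 124, 123, 126, 126, 124, 127, 165, 201, 196, 164, 156, 169, 161, 131, 99, 103, 125]
side 0.075 old [124, 116, 109, 107, 107, 113, 112, 121, 127, 131, 132, 137, 131, 133, 144, 130, 124, 125, 124]
     new [130, 131, 125, 122, 127, 125, 124, 124, 145, 192, 202, 203, 190, 194, 174, 143, 128, 126, 127]
```

```bash
python3 -m handwheel '{"tx":[0, -0.01, -0.01, -0.008, 0], "ty":[0, 0, 0, 0, 0], "tz":[0.02, 0, 0, 0, 0], "rz":[0, 0, 0, 0, 0]}';python3 -m handwheel '{"tx":[-0.006, -0.005, -0.004, 0, 0], "ty":[0, 0, 0, 0, 0], "tz":[0, 0, 0, 0, 0], "rz":[0, 0, 0, 0, 0]}'; python3 -m handwheel '{"tx":[-0.003, 0, 0], "ty":[0, 0, 0], "tz":[0, 0, 0], "rz":[0, 0, 0]}'
```

```text
clock: 14.33
position: [0.5002, -0.1379, 0.0571]
ee_rot: [0.003, -0.026, 1.0, -0.001]
contact_force: [0.3, 0.1, 0.6]
width: -0.0
gripper_force: 0.0
clock: 14.75
position: [0.5108, -0.1359, 0.055]
ee_rot: [-0.0, -0.026, 1.0, 0.0]
contact_force: [0.1, -0.5, 0.1]
width: 0.0001
gripper_force: 0.0
clock: 15.0
position: [0.5137, -0.1358, 0.0549]
ee_rot: [-0.0, -0.026, 1.0, 0.0]
contact_force: [-0.2, 0.3, 0.7]
width: 0.0003
gripper_force: 0.0
```

```bash
python3 -m handwheel '{"tx":[-0.003, 0, -0.003, 0, 0], "ty":[0, 0, 0, 0, 0], "tz":[0, 0, 0, 0, 0], "rz":[0, 0, 0, 0, 0]}'; python3 -m handwheel '{"tx":[-0.003, 0, 0], "ty":[0, 0, 0], "tz":[0, 0, 0], "rz":[0, 0, 0]}'
```

```text
clock: 15.42
position: [0.52, -0.1356, 0.055]
ee_rot: [0.0, -0.026, 1.0, 0.0]
contact_force: [0.4, -0.0, 0.6]
width: -0.0
gripper_force: 0.0
clock: 15.67
position: [0.523, -0.1354, 0.055]
ee_rot: [0.0, -0.026, 1.0, 0.0]
contact_force: [-0.2, -0.4, -0.1]
width: 0.0003
gripper_force: 0.0
```

```bash
cat > sfit.py <<'E'
from fit import *
import cv2, itertools
q=np.array([.5168,-.1381,.0519])
def load(f):
    return {n:cv2.GaussianBlur(f(n).astype(np.float32).mean(2),(0,0),.7) for n in ('scene','side')}
def score(g,p,edges,N=25):
    x,y,a=p;c,s=np.cos(a),np.sin(a);t=0
    for n in g:
        for e0,e1,nor in edges:
            L=np.linspace(e0,e1,N);L[:,0:2]=L[:,0:2]@np.array([[c,s],[-s,c]])+[x,y]
            u=proj(n,w(q,L));d=u[-1]-u[0];nv=np.array([-d[1],d[0]])/np.hypot(*d)
            S=lambda k:cv2.remap(g[n],(u+k*nv).astype(np.float32)[None,:,0],(u+k*nv).astype(np.float32)[None,:,1],1)[0]
            t+=abs(np.mean(S(1.5)-S(-1.5)))
    return t
h=.016;Z=.05
# top edges: robot side, both ends, fence side (stick frame: length along y, centre origin)
E=[((-h,-.08,Z),(-h,.08,Z),0),((-h,.08,Z),(h,.08,Z),0),((-h,-.08,Z),(h,-.08,Z),0),((h,-.07,Z),(h,.07,Z),0)]
E=[tuple(np.array(v,float) if i<2 else v for i,v in enumerate(e)) for e in E]
def search(g,xs,ys,As):
    r=sorted(((score(g,(x,y,a),E),x,y,a) for x in xs for y in ys for a in As),reverse=True)[:6]
    for k in r: print(np.round(k,3))
E
python3 - <<'E'
from sfit import *
g=load(lambda n:np.load(f'after_{n}.npz')['img'])
search(g,np.arange(-.02,.025,.003),np.arange(-.04,.045,.004),np.arange(-.2,.21,.05))
E
```

```text
[ 2.76677e+02  7.00000e-03 -2.80000e-02 -5.00000e-02]
[ 2.74473e+02  7.00000e-03 -2.80000e-02 -1.00000e-01]
[ 2.70677e+02  1.00000e-02 -2.80000e-02 -5.00000e-02]
[2.70023e+02 4.00000e-03 2.40000e-02 1.00000e-01]
[ 2.6961e+02  4.0000e-03 -2.8000e-02 -1.0000e-01]
[2.67076e+02 4.00000e-03 2.40000e-02 5.00000e-02]
```

```bash
python3 - <<'E'
from sfit import *
from rig import optics
# grayscale map of the board top plane z=.05, seen from 'scene', minus original
for n in ('scene','side'):
  im=optics.get_image(n)['img'];np.savez(f'now_{n}.npz',img=im);a=np.load(f'after_{n}.npz')['img']
  for I in (a,im):
    print(n)
    for x in np.arange(-.03,.04,.006):
      print(round(x,3),*['%3d'%I[tuple(np.round(proj(n,w(q,(x,y,.05)))[0]).astype(int)[::-1])].mean() for y in np.arange(-.1,.12,.008)])
E
```

```text
scene
-0.03 132 131 131 131 130 130 130 130 130 130 130 130 130 131 130 130 119 130 131 131 132 130 132 131 130 130 130 130
-0.024 143 136 138 144 136 139 135 151 143 137 154 145 137 141 146 139 122 149 141 149 141 144 150 143 137 160 144 156
-0.018 178 183 170 180 183 175 179 187 179 182 188 181 182 175 182 170 160 184 177 195 190 180 186 180 193 190 176 190
-0.012 202 201 197 204 202 203 201 203 204 201 204 205 202 205 206 201 188 201 204 206 203 201 208 204 221 193 179 200
-0.006 206 205 205 208 215 214 212 213 209 210 214 214 212 217 214 211 209 216 214 216 214 216 219 214 220 208 131 185
-0.0 207 207 207 208 219 223 223 216 210 212 213 215 215 217 215 214 217 219 218 215 217 220 218 217 222 205 122 147
0.006 206 206 207 207 219 222 222 219 217 214 212 214 215 218 218 217 219 218 216 214 213 212 212 214 222 199 120 112
0.012 207 207 207 207 212 218 220 217 219 217 214 217 218 218 219 220 219 220 218 214 211 215 215 217 220 210 133 111
0.018 208 208 208 208 207 211 212 210 213 211 208 213 212 210 213 213 211 214 214 167 174 207 212 213 214 209 154 112
0.024 208 208 209 208 194 189
[... 3893 characters left out ...]
195 194 195 196 206 213 213 212 211 207 205 167 104 116 174 209 210 211 205 164  87 138 203 203 172 200 192 117
0.012 196 196 196 197 199 208 209 208 208 206 208 191 125 125 141 201 211 210 208 119  55  68 191 196 148 150 160 116
0.018 200 202 198 199 202 203 204 204 196 190 181 188 133 131 130 173 208 205 205 150  50  57 151 181 129 134 131 109
0.024 194 181 168 198 193 180 180 198 158 150 137 128 134 125 125 133 136 159 185 168  83  73 143 199 138 133 123 112
0.03 145 134 137 159 145 131 132 115 114 106  99  95 100 102 104  99  96 120 137 136 115 105 127 201 166 137 126 121
0.036 142 152 164 162 143 153 161 116 117 103 103 110 125 102 121 104 110 125 161 160 144 122 127 166 149 129 123 125
```

The stick lies at y≈-0.07 to +0.09 and x≈-0.01 to +0.02, and it has not moved, so the fingers passed just above it. I'll back off and feel for the bed to get the real tip height.

```bash
python3 -m handwheel '{"tx":[0.02, 0.022, 0, 0, 0], "ty":[0, 0, 0, 0, 0], "tz":[-0.005, 0, 0.005, 0, 0], "rz":[0, 0, 0, 0, 0]}'; python3 -m handwheel '{"tx":[0, 0, 0], "ty":[0, 0, 0], "tz":[0.005, 0, 0], "rz":[0, 0, 0]}';python3 -m handwheel '{"tx":[0, 0, 0], "ty":[0, 0, 0], "tz":[0.004, 0, 0], "rz":[0, 0, 0]}'; python3 -m handwheel '{"tx":[0, 0, 0], "ty":[0, 0, 0], "tz":[0.003, 0, 0], "rz":[0, 0, 0]}'
```

```text
clock: 16.18
position: [0.4814, -0.1378, 0.055]
ee_rot: [0.0, -0.026, 1.0, -0.0]
contact_force: [0.9, 0.6, -0.2]
width: 0.0
gripper_force: 0.0
clock: 16.43
position: [0.4813, -0.1375, 0.0496]
ee_rot: [-0.0, -0.026, 1.0, 0.0]
contact_force: [0.1, 1.0, 0.2]
width: -0.0
gripper_force: 0.0
clock: 16.68
position: [0.4808, -0.1374, 0.0456]
ee_rot: [-0.0, -0.026, 1.0, 0.0]
contact_force: [0.1, 0.3, 0.4]
width: 0.0
gripper_force: 0.0
clock: 16.93
position: [0.4807, -0.1375, 0.0428]
ee_rot: [-0.0, -0.026, 1.0, 0.0]
contact_force: [0.2, 0.6, -1.0]
width: -0.0
gripper_force: 0.0
```

```bash
python3 -m handwheel '{"tx":[0, 0, 0], "ty":[0, 0, 0], "tz":[0.003, 0, 0], "rz":[0, 0, 0]}'; python3 -m handwheel '{"tx":[0, 0, 0], "ty":[0, 0, 0], "tz":[0.003, 0, 0], "rz":[0, 0, 0]}' | grep -E 'pos|contact'
```

```text
clock: 17.18
position: [0.4807, -0.1375, 0.0398]
ee_rot: [-0.0, -0.026, 1.0, 0.0]
contact_force: [-0.0, -0.2, -1.0]
width: 0.0002
gripper_force: 0.0
position: [0.4807, -0.1375, 0.0368]
contact_force: [0.7, -1.0, -0.2]
```

```bash
python3 -m handwheel '{"tx":[-0.008, -0.008, -0.006, 0, 0], "ty":[0, 0, 0, 0, 0], "tz":[0, 0, 0, 0, 0], "rz":[0, 0, 0, 0, 0]}'| grep -E 'pos|contact'; python3 -m handwheel '{"tx":[-0.004, -0.004, 0, 0], "ty":[0, 0, 0, 0], "tz":[0, 0, 0, 0], "rz":[0, 0, 0, 0]}'| grep -E 'pos|contact'; python3 -m handwheel '{"tx":[-0.003, 0, 0], "ty":[0, 0, 0], "tz":[0, 0, 0], "rz":[0, 0, 0]}'| grep -E 'pos|contact'
```

```text
position: [0.5036, -0.1364, 0.0369]
contact_force: [-1.0, 0.2, 0.1]
position: [0.5064, -0.1357, 0.0366]
contact_force: [-9.0, -1.1, 6.1]
position: [0.5064, -0.1356, 0.0365]
contact_force: [-15.1, -3.8, 10.8]
```

```bash
python3 -m handwheel '{"tx":[0.02, 0, 0, 0, -0.01], "ty":[0, 0, -0.036, -0.036, -0.036], "tz":[0, -0.035, -0.035, 0, 0], "rz":[0, 0, 0, 0, 0]}'| grep -E 'pos|contact'; python3 -m handwheel '{"tx":[-0.02, -0.014, 0, 0], "ty":[0, 0, 0, 0], "tz":[0, 0, 0, 0], "rz":[0, 0, 0, 0]}'| grep -E 'pos|contact'
cat > where.py <<'E'
from fit import *
from rig import readout
s=readout.get_state();q=np.array([.5168,-.1381,.0519]);P=s['position']-w(q,[0,0,0]);c,n=np.cos(q[2]),np.sin(q[2]);print('board',c*P[0]+n*P[1],-n*P[0]+c*P[1],P[2],s['clock'])
E
python3 where.py
```

```text
position: [0.509, -0.239, 0.1036]
contact_force: [0.5, 1.5, -0.7]
position: [0.5429, -0.2362, 0.1006]
contact_force: [-0.7, 0.0, -0.4]
board 0.020998005473156254 -0.09935564617765988 0.10063879408802523 19.1833
```

```bash
python3 -m handwheel '{"tx":[0.001, 0, 0, 0, 0], "ty":[-0.006, 0, 0, 0, 0], "tz":[0.02, 0.024, 0.02, 0, 0], "rz":[0, 0, 0, 0, 0]}'| grep -E 'pos|contact'; python3 -m handwheel '{"tx":[0, 0, 0, 0, 0], "ty":[0.007, 0.007, 0.006, 0.006, 0], "tz":[0, 0, 0, 0, 0], "rz":[0, 0, 0, 0, 0]}'| grep -E 'pos|contact'; python3 -m handwheel '{"tx":[0, 0, 0, 0], "ty":[0.005, 0.005, 0, 0], "tz":[0, 0, 0, 0], "rz":[0, 0, 0, 0]}'| grep -E 'pos|contact'; python3 where.py
```

```text
position: [0.5406, -0.2413, 0.0362]
contact_force: [0.2, -0.3, -0.1]
position: [0.5411, -0.215, 0.0379]
contact_force: [-0.2, -0.5, -1.2]
position: [0.5404, -0.2058, 0.037]
contact_force: [-0.5, 0.4, 0.3]
board 0.020091761576495528 -0.06886780972571487 0.036970134863485056 20.35
```

Expected stop contact with the finger centre near y≈-0.06, so I'll use small steps.

```bash
for i in 1; do python3 -m handwheel '{"tx":[0, 0, 0, 0, 0], "ty":[0.003, 0, 0.003, 0, 0], "tz":[0, 0, 0, 0, 0], "rz":[0, 0, 0, 0, 0]}'| grep -E 'pos|contact'; python3 -m handwheel '{"tx":[0, 0, 0, 0, 0], "ty":[0.002, 0, 0.002, 0, 0], "tz":[0, 0, 0, 0, 0], "rz":[0, 0, 0, 0, 0]}'| grep -E 'pos|contact';python3 -m handwheel '{"tx":[0, 0, 0], "ty":[0.002, 0, 0], "tz":[0, 0, 0], "rz":[0, 0, 0]}'| grep -E 'pos|contact';python3 -m handwheel '{"tx":[0, 0, 0], "ty":[0.002, 0, 0], "tz":[0, 0, 0], "rz":[0, 0, 0]}'| grep -E 'pos|contact'; done; python3 where.py
```

```text
position: [0.54, -0.2001, 0.0369]
contact_force: [-0.4, 0.5, 0.6]
position: [0.5403, -0.1988, 0.0373]
contact_force: [-1.6, -7.8, -2.1]
position: [0.5404, -0.1986, 0.0375]
contact_force: [-1.9, -13.1, -1.6]
position: [0.5404, -0.1985, 0.0376]
contact_force: [-2.4, -16.6, -2.9]
board 0.02046542809453981 -0.06154311639939125 0.0376296804272977 21.6833
```

```bash
python3 -m handwheel '{"tx":[0, 0, 0, 0, 0.02], "ty":[-0.02, -0.01, 0, 0, 0.01], "tz":[0, 0, -0.035, -0.035, 0], "rz":[0, 0, 0, 0, 0]}'| grep -E 'pos|contact'; python3 -m handwheel '{"tx":[0.037, 0, 0, 0, 0], "ty":[0.02, 0.035, 0.03, 0, 0], "tz":[0, 0, 0, 0.035, 0.035], "rz":[0, 0, 0, 0, 0]}'| grep -E 'pos|contact'; python3 -m handwheel '{"tx":[0, -0.008, -0.006, 0, 0], "ty":[0, 0, 0, 0, 0], "tz":[0, 0, 0, 0, 0], "rz":[0, 0, 0, 0, 0]}'| grep -E 'pos|contact'; python3 where.py
```

```text
position: [0.5287, -0.2176, 0.1134]
contact_force: [1.8, -1.2, 0.5]
position: [0.4814, -0.1294, 0.0385]
contact_force: [1.0, -0.8, -0.2]
position: [0.4959, -0.1308, 0.0387]
contact_force: [0.2, 0.8, -0.2]
board -0.020442073954300446 0.00839933777061992 0.03866620467604517 22.9333
```

```bash
python3 -m handwheel '{"tx":[-0.005, -0.004, -0.003, 0, 0], "ty":[0, 0, 0, 0, 0], "tz":[0, 0, 0, 0, 0], "rz":[0, 0, 0, 0, 0]}'| grep -E 'pos|contact'; python3 -m handwheel '{"tx":[-0.003, 0, 0], "ty":[0, 0, 0], "tz":[0, 0, 0], "rz":[0, 0, 0]}'| grep -E 'pos|contact';python3 where.py;  python3 -m handwheel '{"tx":[0.012, 0, 0, -0.008, 0], "ty":[0, 0.03, 0.03, 0, 0], "tz":[0, 0, 0, 0, 0], "rz":[0, 0, 0, 0, 0]}'| grep -E 'pos|contact'; python3 -m handwheel '{"tx":[-0.004, -0.003, 0, 0], "ty":[0, 0, 0, 0], "tz":[0, 0, 0, 0], "rz":[0, 0, 0, 0]}'| grep -E 'pos|contact';python3 where.py
```

```text
position: [0.506, -0.1293, 0.0371]
contact_force: [-0.4, -0.1, 0.7]
position: [0.506, -0.129, 0.0368]
contact_force: [-6.0, -2.5, 3.9]
board -0.010283156435085185 0.009605427539263196 0.03680240098533674 23.6
position: [0.5022, -0.0683, 0.0372]
contact_force: [-0.6, -0.3, 0.5]
position: [0.5023, -0.0686, 0.0363]
contact_force: [-12.3, 1.1, 9.5]
board -0.010924325655396411 0.07016365903156532 0.03634690627709079 24.35
```

```bash
python3 -m handwheel '{"tx":[0.02, 0, 0, 0, 0], "ty":[0, 0, 0, -0.041, -0.041], "tz":[0, -0.035, -0.035, 0, 0], "rz":[0, 0, 0, 0, 0]}'| grep -E 'pos|contact'; python3 -m handwheel '{"tx":[0, -0.017, -0.034, 0, 0], "ty":[-0.041, -0.034, 0, 0, 0], "tz":[0, 0, 0, 0, 0], "rz":[0, 0, 0, 0, 0]}'| grep -E 'pos|contact'; python3 where.py
```

```text
position: [0.495, -0.1531, 0.1098]
contact_force: [0.1, -0.8, -1.2]
position: [0.5489, -0.2261, 0.1066]
contact_force: [-1.5, 0.0, 0.4]
board 0.027510429344204626 -0.08956532668186272 0.10660169107326231 25.1833
```

```bash
python3 -m handwheel '{"tx":[0.008, 0, 0, 0, 0], "ty":[0, 0, 0, 0, 0], "tz":[0, 0.035, 0.034, 0, 0], "rz":[0, 0, 0, 0, 0]}'| grep -E 'pos|contact'; python3 -m handwheel '{"tx":[0, 0, 0, 0, 0], "ty":[0.008, 0.008, 0.006, 0.003, 0], "tz":[0, 0, 0, 0, 0], "rz":[0, 0, 0, 0, 0]}'| grep -E 'pos|contact'; python3 -m handwheel '{"tx":[0, 0, 0, 0, 0], "ty":[0.002, 0, 0.002, 0, 0], "tz":[0, 0, 0, 0, 0], "rz":[0, 0, 0, 0, 0]}'| grep -E 'pos|contact'; python3 where.py
```

```text
position: [0.537, -0.2233, 0.037]
contact_force: [1.1, -0.2, -0.9]
position: [0.5392, -0.1993, 0.0394]
contact_force: [-0.3, -0.9, -0.1]
position: [0.5393, -0.1988, 0.0391]
contact_force: [-0.8, -8.5, 2.9]
board 0.019281517914678158 -0.06177766226214105 0.039060315242797614 26.4333
```

```bash
python3 -m handwheel '{"tx":[0, 0, 0, 0, 0], "ty":[-0.02, -0.01, 0, 0, 0], "tz":[0, 0, -0.04, -0.04, -0.04], "rz":[0, 0, 0, 0, 0]}'| grep -E 'pos|contact'; python3 -m handwheel '{"tx":[0.04, 0.04, 0.04, 0.04, 0], "ty":[0, 0, 0, 0, 0], "tz":[-0.03, 0, 0, 0, 0], "rz":[0, 0, 0, 0, 0]}'| grep -E 'pos|contact'
python3 - <<'E'
from sfit import *
from rig import optics
I={}
for n in ('scene','side'):
  I[n]=optics.get_image(n)['img'];a=np.load(f'after_{n}.npz')['img'];print(n)
  for x in (0,.006,.012,.018):
    print(x,*['%3d'%I[n][tuple(np.round(proj(n,w(q,(x,y,.05)))[0]).astype(int)[::-1])].mean() for y in np.arange(-.08,.12,.006)])
  d=np.abs(I[n].astype(int)-a).max(2)
  for th in (2.6,0,.2):
    A=np.array([-np.cos(th),np.sin(th)]);B=np.array([-np.sin(th),-np.cos(th)])
    print('stop',th,[I[n][tuple(np.round(proj(n,w(q,np.array([46+e[0],120,80+e[1]])/1e3))[0]).astype(int)[::-1])].tolist() for e in (30*A+50*B,44*A+20*B,44*A)])
E
```

```text
position: [0.5391, -0.2252, 0.1583]
contact_force: [1.8, -0.7, -0.5]
position: [0.3792, -0.231, 0.1822]
contact_force: [0.1, 0.9, 0.4]
scene
0 210 210 210 210 211 215 218 220 216 213 212 214 215 217 219 220 217 217 212 215 216 219 221 218 219 219 217 219 229 239 221 148 121 149
0.006 208 208 208 209 211 218 225 225 224 220 212 213 214 214 218 218 218 220 217 216 217 219 221 220 220 219 219 223 228 234 213 141 114 120
0.012 209 209 210 210 212 219 224 224 224 222 220 215 215 215 215 216 218 219 220 218 219 218 217 216 215 215 216 216 218 223 214 143 118 112
0.018 211 211 211 211 212 218 220 220 220 221 221 220 219 217 219 220 221 222 222 221 222 212 179 185 198 215 218 216 208 220 212 188 121 114
stop 2.6 [[240, 223, 185], [195, 196, 199], [112, 93, 71]]
stop 0 [[153, 151, 151], [164, 149, 135], [190, 180, 172]]
stop 0.2 [[122, 118, 116], [213, 187, 155], [204, 185, 173]]
side
0 193 194 191 195 194 196 209 206 208 199 196 198 199 204 199 206 206 204 206 192 204 204 192 153 189 206 209 205 200 209 210 184 128 114
0.006 196 197 198 198 198 201 213 214 214 212 208 202 202 203 205 206 206 208 208 206 205 203 170  90  91 195 206 206 197 184 203 195 135 111
0.012 199 199 199 200 199 203 211 214 214 214 212 209 209 204 206 205 207 210 209 211 209 209 121  59  49  74 189 199 192 153 151 179 136 108
0.018 188 195 189 195 193 198 209 212 213 214 213 213 212 209 209 211 212 213 214 212 211 215 160  53  51  58 153 203 146 134 134 133 128 110
stop 2.6 [[167, 140, 109], [233, 216, 174], [171, 178, 180]]
stop 0 [[167, 174, 176], [113, 113, 112], [215, 222, 224]]
stop 0.2 [[159, 165, 167], [118, 118, 116], [203, 200, 195]]
```

The foot end now shows at y≈-0.047 (expected -0.046), the stick's top reaches the fence, and the stop is down.

```bash
python3 -c "
from rig import ticket
print(ticket.sign_off())"
```

```text
the job is handed in; nothing more can be done
None
```

I handed the job in with the stop down and the stick toppled and pushed snug against fence and stop, but the first flip-stop push read about 146 N at the wrist, over the 120 N limit, so the run may be failed for that.

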